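# Find and note the slip angle on the tilting-plane friction tester

### The arm

A 6-joint arm with a two-finger parallel gripper is mounted at the origin on the work surface; the furniture and walls round the work are solid. World frame = base frame: x ahead of the robot, y to its left, z up, the work surface at z = 0. Lengths are in m, angles in rad, forces in N, time in s.
With the tool pointing down it reaches from about 0.25 to 0.725 m from the base axis. Payload 4 kg.
Tool frame: the origin (TCP) lies at the very end of the fingers, on their centre line; the grasp point (between the pads) lies 19 mm behind it (bot.pinch_z is the distance from the TCP to the grasp point, in m); z points along the fingers, x is the direction in which the jaws open and shut, and the axes are right-handed (so a half turn about z gives the same grasp; the last joint's range is limited). The gripper opens to 85 mm and grips with 20 to 120 N. Pads are 22 mm wide; open, the fingers measure 114 mm over their backs; the gripper's body (76 mm by 85 mm) begins 54 mm behind the grasp point. The pads swing forward as they close: fully open they stand 13 mm farther back than shut.
Start: joints at [1.103, 0.241, 0.005, 1.335, 0, 1.571], TCP at [0.225, 0.446, 0.231] pointing down, gripper open.
Joint ranges: [-2.72, 2.72], [-1.05, 1.87], [-1.09, 1.28], [-1.99, 2.15], [-1.42, 1.44], [-3.14, 3.14]. Speed limits (rad/s): [2.79, 2.79, 3.14, 3.14, 3.14, 3.14].

### API

Orientations are given as a unit quaternion [x, y, z, w].
In Python, from workcell import bot gives the robot as it stands. The module is installed in compiled form; this text tells all that it offers.
- The arm moves only by the shell command python3 -m inch 'ROWS'. ROWS is JSON, a list of rows, each a list of 7 numbers: the shift along the tool's x, y, z scaled (see below), then the turn, a rotation vector about the tool's x, y, z scaled (see below), then the gripper command: -1 is fully open, 1 is shut, values between are in proportion. In form: [[x, y, z, wx, wy, wz, gripper], ...]. A call has exactly 8 rows; each row shifts and turns the commanded pose from where the row before left it, along the tool's axes as they then stand; what a row does not reach is not made up. The controller multiplies each number of a shift by 2.5 cm and each number of a turn by 180 degrees. A row lasts 1/10 s, in which the tool goes at most 50 mm and 8.59 degrees, less where a joint would pass 70% of its speed; a pose out of reach is approached as far as the arm can. A call with a number of a shift or a turn outside -1 to 1 is refused whole. A call with a gripper value outside its range is refused whole. The fingers move at their own pace and stop on an object; the grip force is fixed at half the most. Time passes only in rows, so rows that do not move let the fingers close, or fill a call up. It gives the time, the measured TCP pose, the force and the opening at its end, in the units of the state.
- bot.get_obs(): the state, without advancing time (a new reading comes with each control period).
- bot.camera(name): name is "side" or "top"; returns (picture, depth): 420x560x3 uint8, blue, green, red; 420x560 float32, m along the optical axis (not along the pixel's ray), 0 where there is no reading.
- bot.get_calibration(name): a dict with "vfov" (degrees; the focal length in pixels is half the picture's height over the tangent of half this angle, whatever the lens; pixels are square), "cx", "cy" (the principal point, pixels), "R" (3x3) and "t" (3): a world point X has camera coordinates R X + t. Camera axes: x right, y down, z forward; pixel columns grow to the right and rows downward; lengths in m; the calibration is good to about 2 mm. A picture is of the moment at which its call begins. get_calibration takes no time and is no camera call.
- bot.job_done(): hands the job in, once; it reports no verdict.
The state is a dict: "clock": time; "joint_pos": joint angles; "joint_vel": joint speeds; "tau": joint torques, N m; "eef_pos": TCP position; "tool_rot": TCP orientation; "ft_force": force on the tool from outside, world axes, zero at the start; "ft_torque": the same for the moment, N m; "grip_width": finger opening in m.
Only numpy, scipy, OpenCV 4.12 (cv2) and the standard library are available. Lean on these libraries where they do the work, as an engineer would, in place of code of your own. Each camera call takes 0.05 s, during which the arm holds its last target.

### The job

Use the handle bar to tilt the hinged ramp up slowly, just until the round puck slips by itself all the way down to the stop, while the square block beside it is still resting where it was; leave the ramp standing at that angle. Then note the angle: gently bring the tester's pointer down until it just rests on the ramp's index pin, without pressing hard, and let go. Do not touch the two test pieces, and leave the other things on the bench alone.

Things in the scene. Friction and masses are not known exactly. Their poses are not given: they have to be found in the camera images.
- ramp: hinged aluminium deck, 152 mm wide, starts level. Origin on the hinge axis, mid-width, 45 mm above the bench. x: the level hinge axis; y: up the deck, hinge to free end; z out of the deck. Deck surface at z = 12 mm, y = 12 to 270 mm; two lanes between 8 mm rails; 24 mm high stop bar at y = 12 to 22 mm. Turns about +x, 0 to 0.95 rad; stiff, stays where left; lifting takes 12 to 18 N at the handle bar
- index_pin (a point): middle of the steel index pin, 8 mm diameter, that sticks out 32 mm from the ramp's +x edge and lies under the pointer arm; at x = 92, y = 200, z = 0 mm in the ramp's frame
- handle_bar (a point): middle of the round steel handle bar across the ramp's free end, at y = 330, z = 7 mm in the ramp's frame: 14 mm diameter, parallel to the ramp's x axis, 88 mm free between its brackets, 53 mm clear of the deck's edge, 52 mm above the bench at the start. It can turn between the fingers as the ramp tilts
- pointer: dark steel pointer arm, 8 x 214 x 12 mm, on the same hinge axis, 103 mm to +x of the ramp's middle, before a graduated arc. Origin on the hinge axis, x along it, y along the arm. Starts 0.85 to 1.05 rad above level, stays where left (1 to 2 N moves its end). Resting on the index pin, its y axis is parallel to the ramp's y; over about 12 N there pushes the ramp back down
- pointer_pin (a point): middle of the press pin on a short leaf spring at the pointer's end (gives about 1 mm for 4 N): steel, 14 mm diameter, sticks out 36 mm from the arm on the side away from the ramp (+x); at x = 22, y = 250, z = 10 mm in the pointer's frame. Best pinched and led along its arc; when pressed from above at a steep angle the fingers slide off
- puck_center (a point): centre of the loose round puck, 50 mm diameter, 20 mm high, steel with a white plastic sole, in either lane of the ramp, 155 to 200 mm up from the hinge. Slips at an angle not known beforehand, between 0.24 and 0.48 rad; at the stop its centre is at y = 47 mm in the ramp's frame
- block_center (a point): centre of the loose square-edged block, 46 x 56 x 26 mm, steel with a dark rubber sole, in the other lane of the ramp, 155 to 200 mm up from the hinge. It would slip at about 0.09 to 0.16 rad more tilt than the puck
- beaker: bystander: small beaker, 48 mm wide, 60 mm high, on the bench beyond the hinge end of the tester; origin at its underside
- tape: bystander: roll of masking tape, 98 mm, 25 mm high, on the bench beyond the hinge end of the tester; origin at its underside
- timer: bystander: bench timer, 64 x 64 x 20 mm, on the bench on the far side of the tester; origin at its underside
- tongs: bystander: steel forceps, 127 mm long, lying on the bench on the far side of the tester; origin at the underside
- pen: bystander: pen, 145 mm long, lying on the notebook at the right; origin at its underside
Mind the look-alikes: they are no part of the job. Leave any green look-alike of the part that bears block_center alone. Leave any orange or yellow look-alike of the part that bears puck_center alone.

How it is judged:
By the outcome, as a careful person would: the job done as asked, in the order asked, and still so for the second after the job is handed in, with the robot touching nothing.
It also fails if it takes over 67 s, if anything falls off the work surface, if the arm or the gripper's body presses on something with over 40 N, if the wrist force passes 120 N, or if a joint passes its speed limit or range.

## Working session

There is one attempt and no reset: what is moved stays moved. The work goes in short steps, Python scripts to look and compute and a shell command to move; the robot and the scene stay as the last step left them, time stands still between calls to the robot, and variables do not carry over. Pictures are saved under pics/ and viewed, and the job is handed in when it is done.

```bash
mkdir -p pics; ls; cat > h.py <<'E'
import numpy as np,cv2
from workcell import bot
from scipy.spatial.transform import Rotation as Rn
def snap(n,tag):
    p,d=bot.camera(n); cv2.imwrite(f'pics/{tag}.png',p); np.save(f'pics/{tag}.npy',d); return p,d
def cal(n):
    c=bot.get_calibration(n); f=210/np.tan(np.radians(c['vfov'])/2); return f,c['cx'],c['cy'],np.array(c['R']),np.array(c['t'])
def w(n,d,u,v,z=None):
    f,cx,cy,R,t=cal(n); z=d[int(v),int(u)] if z is None else z
    return R.T@(np.array([(u-cx)/f*z,(v-cy)/f*z,z])-t)
def px(n,X):
    f,cx,cy,R,t=cal(n); c=R@np.asarray(X)+t; return c[0]/c[2]*f+cx,c[1]/c[2]*f+cy
E
python3 - <<'E'
from h import *
for n in('side','top'):
    snap(n,n+'0'); print(bot.get_calibration(n))
o=bot.get_obs(); print(o)
E
```

```text
pics
{'vfov': 44.40791050541906, 'cx': 276.983579507207, 'cy': 216.02994373812083, 'R': array([[-0.07179612,  0.99741373, -0.00334061],
       [ 0.86600737,  0.06067482, -0.49633638],
       [-0.49485003, -0.03852802, -0.86812386]]), 't': array([ 0.16991715, -0.42327145,  1.61624266])}
{'vfov': 47.39681045940144, 'cx': 273.6725711359277, 'cy': 210.34640941199484, 'R': array([[ 1.72470133e-03, -9.99944005e-01, -1.04408621e-02],
       [-9.94669652e-01, -6.38976241e-04, -1.03110988e-01],
       [ 1.03098542e-01,  1.05630444e-02, -9.94615058e-01]]), 't': array([-0.09531791,  0.56744252,  1.36787051])}
{'clock': 0.1, 'joint_pos': array([ 1.10300887e+00,  2.41351217e-01,  3.90271425e-03,  1.33521926e+00,
       -2.91290406e-05,  1.57083881e+00]), 'joint_vel': array([ 2.41999375e-03, -2.67101049e-03,  2.63004640e-03,  3.76267664e-06,
        1.80500401e-03,  1.04614365e-03]), 'tau': array([-1.20454857e-03, -3.73138869e+01,  2.53010166e+01,  1.09061998e-02,
       -4.80432095e-05, -3.38313015e-06]), 'eef_pos': array([0.22521514, 0.44578715, 0.23051191]), 'tool_rot': array([ 8.51747959e-01,  5.23950894e-01, -7.89341805e-04,  5.02708089e-04]), 'ft_force': array([-0.5456907 ,  0.43138468, -0.51268614]), 'ft_torque': array([ 0.01203871,  0.00025181, -0.00232939]), 'grip_width': 0.08575326325633399}
```

View pics/side0.png

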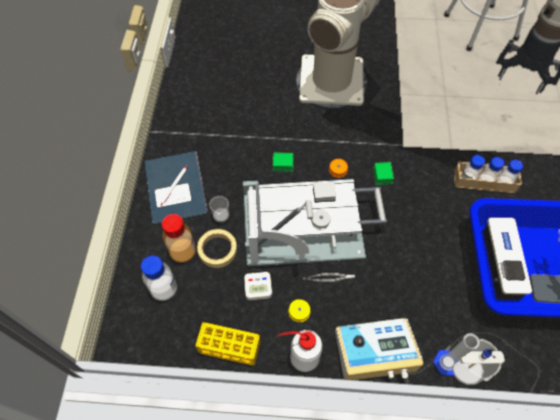

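View pics/top0.png

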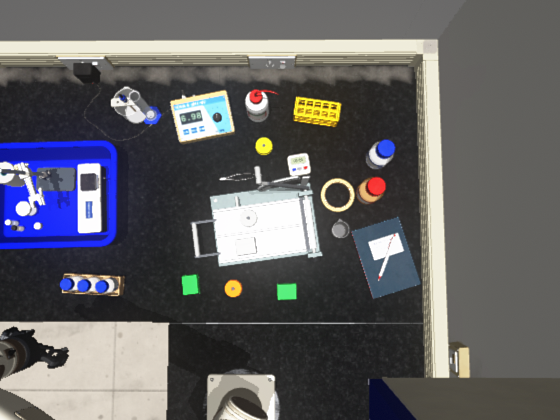

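```bash
python3 - <<'E'
import cv2
a=cv2.imread('pics/side0.png')[160:290,230:400]; cv2.imwrite('pics/s0c.png',cv2.resize(a,None,fx=4.5,fy=4.5,interpolation=2))
a=cv2.imread('pics/top0.png')[140:280,180:330]; cv2.imwrite('pics/t0c.png',cv2.resize(a,None,fx=4.2,fy=4.2,interpolation=2))
E
```

```text
(no output)
```

View pics/s0c.png

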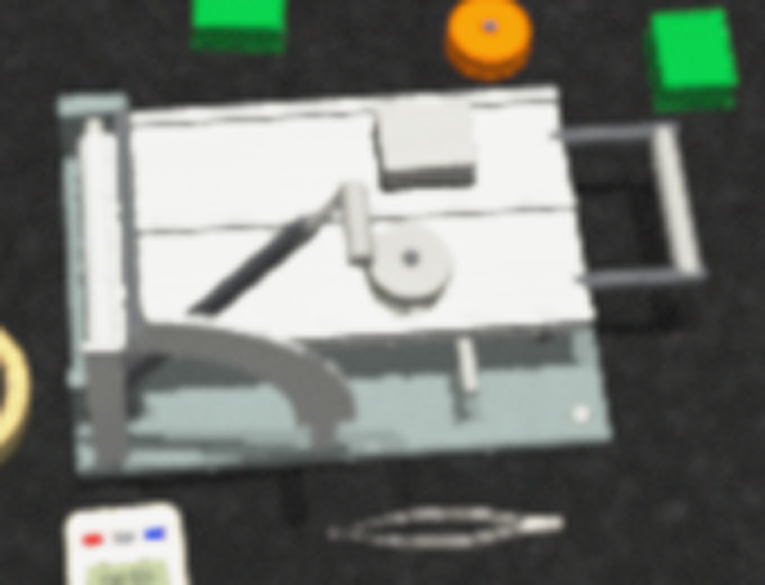

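View pics/t0c.png

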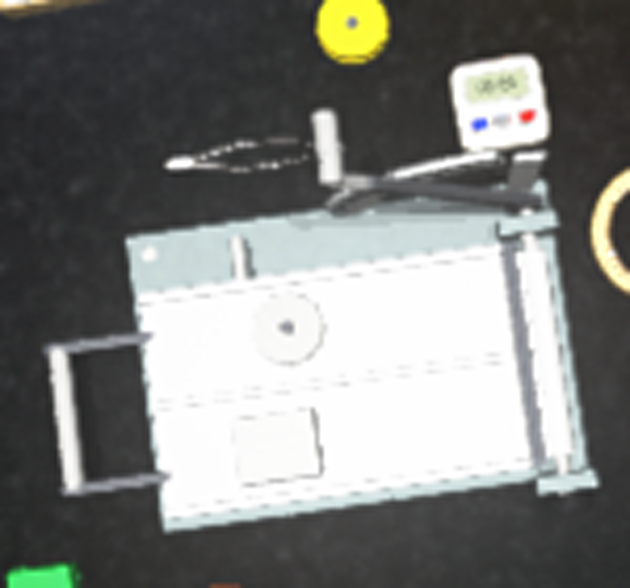

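```bash
cat > fit.py <<'E'
from h import *
from scipy.optimize import least_squares
T=lambda u,v:(u/4.2+180,v/4.2+140)
S=lambda u,v:(u/4.5+230,v/4.5+160)
obs=[('top',(0,330,7),T(67.5,418.5)),('top',(108,200,0),T(237,238)),('top',(76,270,12),T(141,302)),('top',(-76,270,12),T(160,505)),
('side',(0,330,7),S(679,200)),('side',(108,200,0),S(470,391)),('side',(-76,270,12),S(557,88)),('side',(76,270,12),S(595,318))]
def W(p,l): 
    c,s=np.cos(p[2]),np.sin(p[2]); l=np.array(l)/1000
    return np.array([p[0]+c*l[0]-s*l[1],p[1]+s*l[0]+c*l[1],.045+l[2]])
f=lambda p:np.concatenate([np.array(px(n,W(p,l)))-q for n,l,q in obs])
r=least_squares(f,[.5,-.1,0.1],loss='soft_l1')
print(r.x); print(np.round(r.fun.reshape(-1,2),1))
p=r.x
print('bar',W(p,(0,330,7)),'pin',W(p,(92,200,0)))
# pointer angle from top/side press pin : ends
from scipy.optimize import least_squares as ls
def PW(a,l):
    x,y,z=l; return W(p,(103+x,y*np.cos(a)-z*np.sin(a),y*np.sin(a)+z*np.cos(a)))
g=lambda a:np.concatenate([np.array(px('top',PW(a[0],(40,250,10))))-T(322,112),np.array(px('side',PW(a[0],(40,250,10))))-S(361,258)])
r=ls(g,[.95]);print('ptr',r.x,r.fun, 'ppin',PW(r.x[0],(22,250,10)))
d=np.load('pics/top0.npy');print('puck',w('top',d,180+288/4.2,140+325/4.2),'block',w('top',d,180+277/4.2,140+447/4.2))
def loc(X): c,s=np.cos(p[2]),np.sin(p[2]);e=X[:2]-p[:2];return c*e[0]+s*e[1],-s*e[0]+c*e[1]
print(loc(w('top',d,180+288/4.2,140+325/4.2)),loc(w('top',d,180+277/4.2,140+447/4.2)))
E
python3 fit.py
```

```text
[ 0.51959831 -0.19639402  0.12543874]
[[-1.5  0.9]
 [-0.8  1.3]
 [-1.3 -0.4]
 [ 0.   4.3]
 [-0.9  1.2]
 [-0.3 -0.1]
 [-0.4  1.6]
 [-1.1  1.1]]
bar [0.478312   0.13101312 0.052     ] pin [0.58585345 0.01354467 0.045     ]
ptr [1.00916747] [-0.17478215  2.10523803 -0.58034266  0.01004604] ppin [ 0.62801777 -0.05705738  0.26192285]
puck [ 0.54237304 -0.0246838   0.079623  ] block [ 0.4607644  -0.01838119  0.08597829]
(np.float64(0.04407845558829298), np.float64(0.1675117320568752)) (np.float64(-0.036100455547314635), np.float64(0.1839748730909197))
```

```bash
sed -i "s/,('top',(-76,270,12),T(160,505))//" fit.py; python3 fit.py; python3 - <<'E'
from h import *
d=np.load('pics/top0.npy');s=np.load('pics/side0.npy')
T=lambda u,v:(u/4.2+180,v/4.2+140)
S=lambda u,v:(u/4.5+230,v/4.5+160)
for q in[(60,347),(67.5,418.5),(75,490)]:print('bar top',w('top',d,*T(*q)))
for q in[(665,128),(679,200),(693,272)]:print('bar side',w('side',s,*S(*q)))
for q in[(330,410),(320,440),(250,345),(160,335),(105,370),(105,455)]:print('arc',w('side',s,*S(*q)))
f=lambda X:np.concatenate([np.array(px('top',X))-T(67.5,418.5),np.array(px('side',X))-S(679,200)])
from scipy.optimize import least_squares
r=least_squares(f,[.48,.13,.05]);print(r.x,r.fun)
E
```

```text
[ 0.51872917 -0.19640405  0.12549772]
[[-1.5  1.2]
 [-0.8  1.6]
 [-1.3 -0.1]
 [-0.9  0.9]
 [-0.3 -0.4]
 [-0.4  1.3]
 [-1.1  0.8]]
bar [0.47742355 0.13100066 0.052     ] pin [0.58497192 0.01353856 0.045     ]
ptr [1.00916138] [-0.17619365  2.4580682  -0.5639558  -0.3551909 ] ppin [ 0.62714024 -0.0570597   0.26192209]
puck [ 0.54237304 -0.0246838   0.079623  ] block [ 0.4607644  -0.01838119  0.08597829]
(np.float64(0.04495190049805469), np.float64(0.16741028981776868)) (np.float64(-0.03522603942422512), np.float64(0.18387816015420838))
bar top [0.52881277 0.13090069 0.06240354]
bar top [0.48054761 0.12546175 0.05923911]
bar top [0.43243252 0.12046618 0.05354096]
bar side [0.4319129  0.12501487 0.06132866]
bar side [0.47991425 0.13188016 0.06061964]
bar side [ 1.17855331 -0.08152516  1.19358143]
arc [ 0.62688419 -0.06057162  0.06114012]
arc [ 0.62884743 -0.06460754  0.02652037]
arc [ 0.63517946 -0.10446604  0.1475077 ]
arc [ 0.64132213 -0.14952621  0.16410021]
arc [ 0.64465047 -0.17851734  0.12778619]
arc [ 0.64513853 -0.18298223  0.02392742]
[0.48058191 0.12878271 0.06128923] [-1.29193007 -0.04408956 -1.16110533  0.01561709]
```

```bash
python3 -m inch '[[0,0,0,0,0,-0.047,0.2],[0,0,0,0,0,-0.047,0.2],[0,0,0,0,0,-0.047,0.2],[0,0,0,0,0,-0.047,0.2],[-0.5,0.4,0,0,0,0,0.2],[-1,0.7,0,0,0,0,0.2],[-1,0.7,0,0,0,0,0.2],[-1,0.7,0,0,0,0,0.2]]'
```

```text
clock: 0.9
eef_pos: [0.2985, 0.3661, 0.2308]
tool_rot: [0.662, 0.749, -0.001, 0.0]
ft_force: [-0.1, 0.2, -0.0]
grip_width: 0.0343
```

```bash
python3 -m inch '[[-1,0.58,0.5,0,0,0,0.2],[-1,0.58,0.5,0,0,0,0.2],[-1,0.58,0.5,0,0,0,0.2],[-1,0.58,0.5,0,0,0,0.2],[-1,0.58,0.5,0,0,0,0.2],[-1,0.58,0.4,0,0,0,0.2],[-1,0.58,0.2,0,0,0,0.2],[-1,0.58,0,0,0,0,0.2]]' && python3 -m inch '[[-1,0.58,0,0,0,0,0.2],[-0.9,0.5,0,0,0,0,0.2],[-0.41,0.26,0.3,0,0,0,0.2],[0,0,0.6,0,0,0,0.2],[0,0,0.6,0,0,0,0.2],[0,0,0,0,0,0,0.2],[0,0,0,0,0,0,0.2],[0,0,0,0,0,0,0.2]]'; python3 - <<'E'
from h import *
for n in('side','top'):
    p,_=snap(n,n+'1')
p=cv2.imread('pics/side1.png')[150:290,300:420]; q=cv2.imread('pics/top1.png')[170:310,150:270]
cv2.imwrite('pics/c1.png',cv2.resize(np.hstack([p,q]),None,fx=3.3,fy=3.3,interpolation=2))
E
```

```text
clock: 1.7
eef_pos: [0.4374, 0.1813, 0.1524]
tool_rot: [0.662, 0.749, -0.001, -0.001]
ft_force: [-0.5, 0.9, -0.7]
grip_width: 0.0342
clock: 2.5
eef_pos: [0.4784, 0.1301, 0.1168]
tool_rot: [0.662, 0.749, 0.0, 0.0]
ft_force: [-0.0, 0.2, 0.4]
grip_width: 0.0342
```

View pics/c1.png

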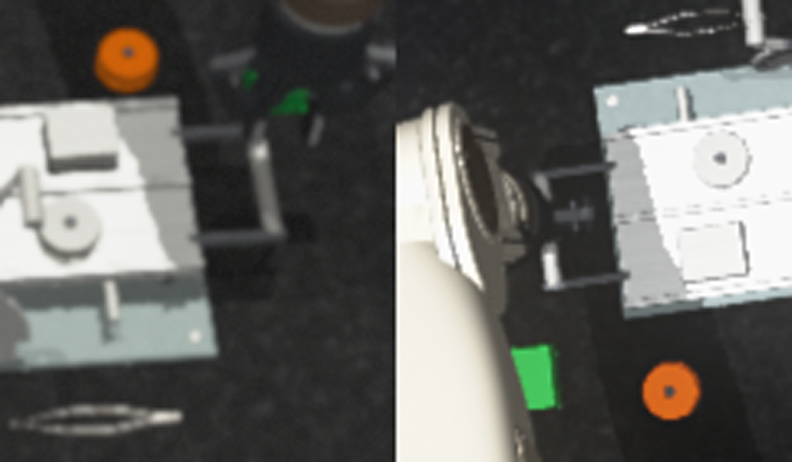

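```bash
python3 -m inch '[[0,0,0.6,0,0,0,0.2],[0,0,0.6,0,0,0,0.2],[0,0,0.6,0,0,0,0.2],[0,0,0.6,0,0,0,0.2],[0,0,0.5,0,0,0,0.2],[0,0,0.35,0,0,0,0.2],[0,0,0,0,0,0,0.2],[0,0,0,0,0,0,0.2]]'
```

```text
clock: 3.4
eef_pos: [0.4785, 0.1298, 0.0355]
tool_rot: [0.662, 0.749, 0.0, 0.0]
ft_force: [-0.1, 0.1, -0.3]
grip_width: 0.0343
```

```bash
python3 -m inch '[[0,0,0,0,0,0,0.3],[0,0,0,0,0,0,0.5],[0,0,0,0,0,0,0.7],[0,0,0,0,0,0,1],[0,0,0,0,0,0,1],[0,0,0,0,0,0,1],[0,0,0,0,0,0,1],[0,0,0,0,0,0,1]]'; python3 - <<'E'
from h import *
for n in('side','top'):
    p,_=snap(n,n+'2')
p=cv2.imread('pics/side2.png')[150:290,300:420]; q=cv2.imread('pics/top2.png')[170:310,150:270]
cv2.imwrite('pics/c2.png',cv2.resize(np.hstack([p,q]),None,fx=3.3,fy=3.3,interpolation=2))
E
```

```text
clock: 4.2
eef_pos: [0.4788, 0.129, 0.0359]
tool_rot: [0.662, 0.749, 0.0, 0.001]
ft_force: [-0.1, -3.9, 5.2]
grip_width: 0.0119
```

View pics/c2.png

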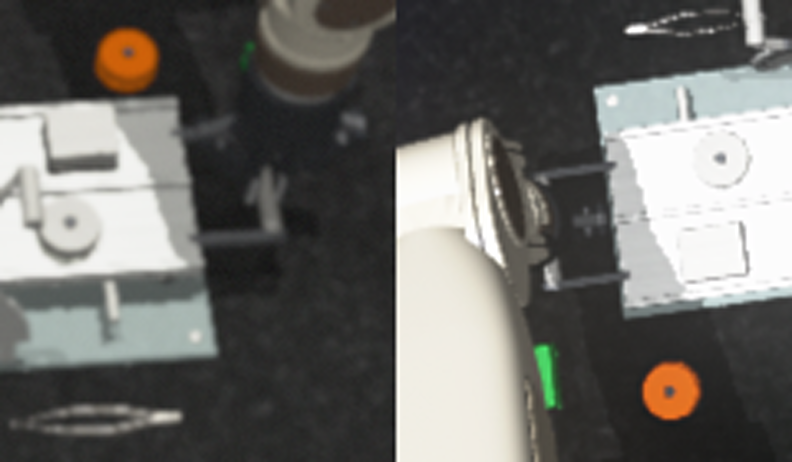

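```bash
python3 -m inch '[[-0.003,0,-0.132,0,0,0,1],[-0.005,0,-0.132,0,0,0,1],[-0.006,0,-0.132,0,0,0,1],[-0.007,0,-0.132,0,0,0,1],[-0.009,0,-0.132,0,0,0,1],[-0.01,0,-0.132,0,0,0,1],[-0.011,0,-0.132,0,0,0,1],[-0.013,0,-0.132,0,0,0,1]]'; python3 - <<'E'
from h import *
for n in('side','top'):
    p,_=snap(n,n+'3')
p=cv2.imread('pics/side3.png')[150:290,300:420]; q=cv2.imread('pics/top3.png')[170:310,150:270]
cv2.imwrite('pics/c3.png',cv2.resize(np.hstack([p,q]),None,fx=3.3,fy=3.3,interpolation=2))
E
```

```text
clock: 5.1
eef_pos: [0.4787, 0.1277, 0.0593]
tool_rot: [0.663, 0.749, -0.0, 0.0]
ft_force: [7.5, -1.5, -16.2]
grip_width: 0.0118
```

View pics/c3.png

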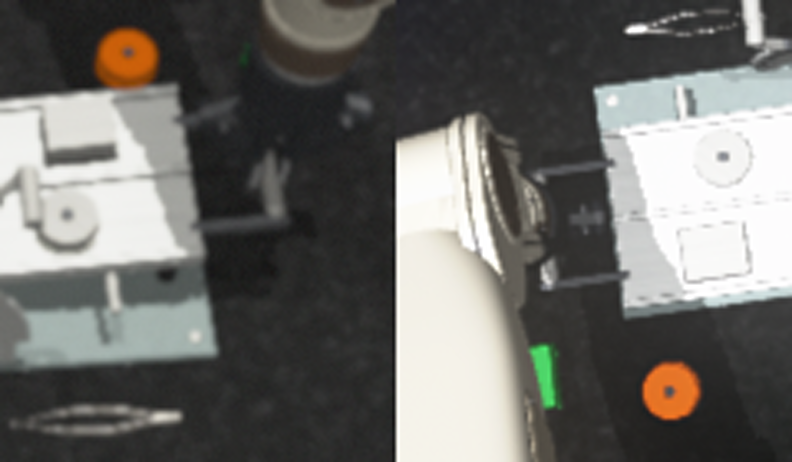

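```bash
python3 -m inch '[[-0.018,0,-0.164,0,0,0,1],[-0.02,0,-0.164,0,0,0,1],[-0.022,0,-0.164,0,0,0,1],[-0.024,0,-0.163,0,0,0,1],[-0.026,0,-0.163,0,0,0,1],[-0.028,0,-0.163,0,0,0,1],[-0.03,0,-0.162,0,0,0,1],[-0.032,0,-0.162,0,0,0,1]]'; cat > mon.py <<'E'
from h import *
import sys
p,_=snap('side','m'+sys.argv[1]); o=bot.get_obs()
dz=o['eef_pos'][2]-.0359; print('clock',o['clock'],'theta~',np.arcsin(.0212+dz/.33007)-.0212,o['ft_force'].round(1))
cv2.imwrite(f'pics/mc{sys.argv[1]}.png',cv2.resize(p[130:270,230:400],None,fx=4,fy=4,interpolation=2))
E
python3 mon.py 1
```

```text
clock: 6.0
eef_pos: [0.4794, 0.1232, 0.0919]
tool_rot: [0.662, 0.749, -0.0, -0.0]
ft_force: [7.6, 0.9, -17.8]
grip_width: 0.0117
clock 6.05 theta~ 0.172470105702209 [  6.5  -0.9 -13.7]
```

View pics/mc1.png

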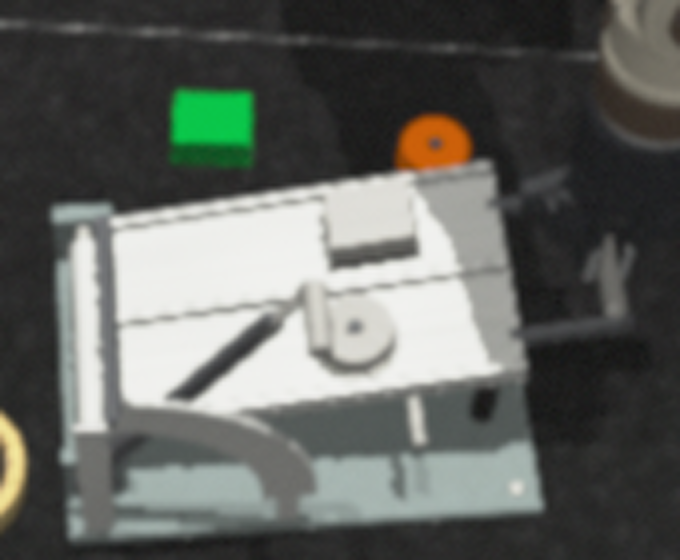

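```bash
python3 -m inch '[[-0.02,0,-0.097,0,0,0,1],[-0.021,0,-0.097,0,0,0,1],[-0.022,0,-0.097,0,0,0,1],[-0.022,0,-0.097,0,0,0,1],[-0.023,0,-0.096,0,0,0,1],[-0.024,0,-0.096,0,0,0,1],[-0.025,0,-0.096,0,0,0,1],[-0.025,0,-0.096,0,0,0,1]]';python3 mon.py 2
```

```text
clock: 6.85
eef_pos: [0.48, 0.1191, 0.111]
tool_rot: [0.662, 0.749, 0.0, -0.001]
ft_force: [7.1, 0.6, -16.3]
grip_width: 0.0117
clock 6.9 theta~ 0.2312960068933913 [  7.6   0.4 -15.2]
```

View pics/mc2.png

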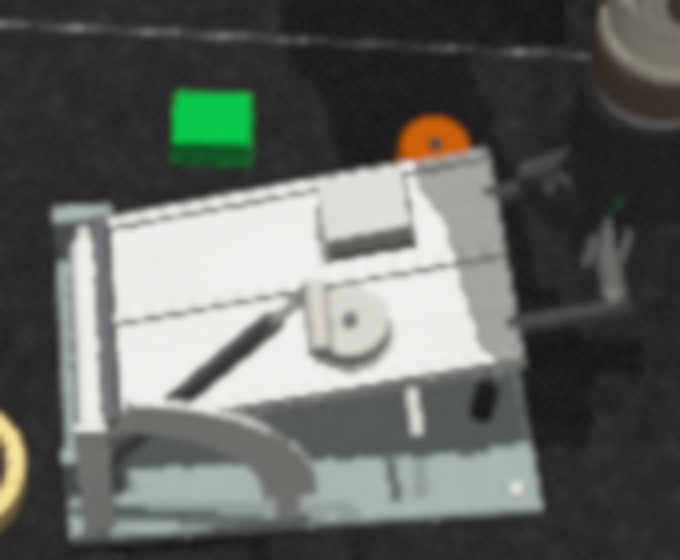

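```bash
python3 -m inch '[[-0.014,0,-0.051,0,0,0,1],[-0.014,0,-0.051,0,0,0,1],[-0.014,0,-0.051,0,0,0,1],[-0.014,0,-0.051,0,0,0,1],[-0.014,0,-0.051,0,0,0,1],[0,0,0,0,0,0,1],[0,0,0,0,0,0,1],[0,0,0,0,0,0,1]]';python3 mon.py 3
```

```text
clock: 7.7
eef_pos: [0.4802, 0.1174, 0.1176]
tool_rot: [0.662, 0.749, 0.0, -0.001]
ft_force: [7.0, 1.3, -14.2]
grip_width: 0.0117
clock 7.75 theta~ 0.25080728461419133 [  7.    1.3 -14.3]
```

View pics/mc3.png

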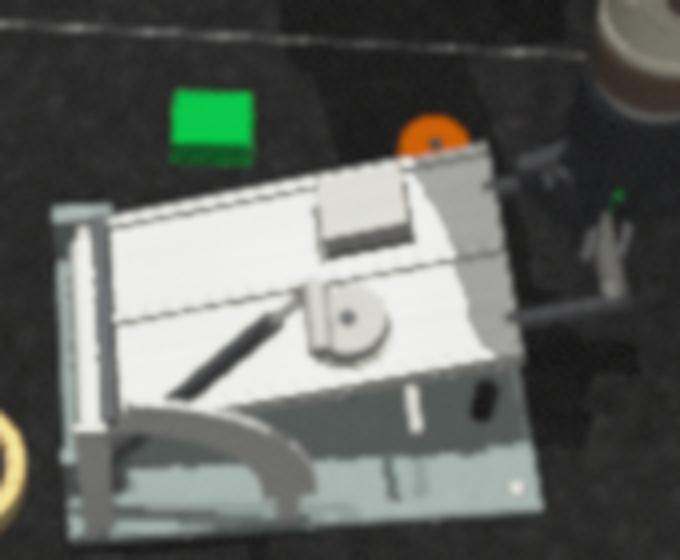

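```bash
python3 -m inch '[[-0.015,0,-0.051,0,0,0,1],[-0.015,0,-0.051,0,0,0,1],[-0.015,0,-0.051,0,0,0,1],[-0.015,0,-0.051,0,0,0,1],[-0.015,0,-0.051,0,0,0,1],[0,0,0,0,0,0,1],[0,0,0,0,0,0,1],[0,0,0,0,0,0,1]]';python3 mon.py 4
```

```text
clock: 8.55
eef_pos: [0.4804, 0.1157, 0.1239]
tool_rot: [0.662, 0.749, 0.0, -0.001]
ft_force: [6.4, 1.2, -15.2]
grip_width: 0.012
clock 8.6 theta~ 0.2706404958183568 [  7.3   0.8 -14.6]
```

View pics/mc4.png

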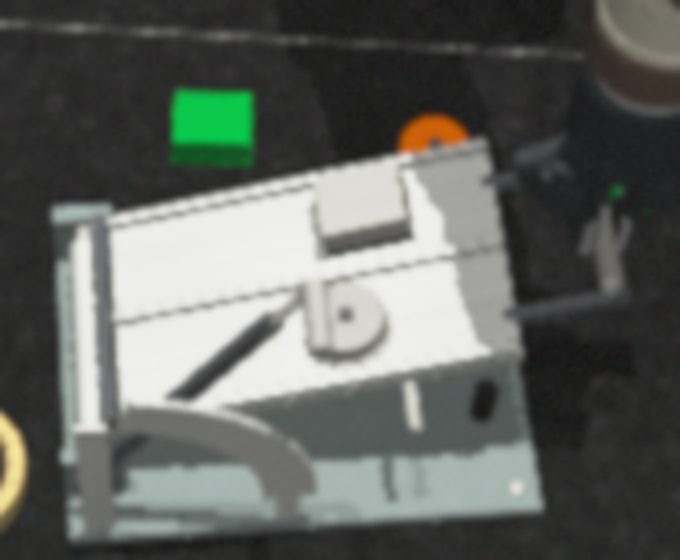

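```bash
python3 -m inch '[[-0.016,0,-0.051,0,0,0,1],[-0.016,0,-0.051,0,0,0,1],[-0.016,0,-0.051,0,0,0,1],[-0.016,0,-0.051,0,0,0,1],[-0.016,0,-0.051,0,0,0,1],[0,0,0,0,0,0,1],[0,0,0,0,0,0,1],[0,0,0,0,0,0,1]]';python3 mon.py 5
```

```text
clock: 9.4
eef_pos: [0.4807, 0.1138, 0.1301]
tool_rot: [0.662, 0.749, 0.0, -0.001]
ft_force: [7.1, 0.3, -15.7]
grip_width: 0.0117
clock 9.45 theta~ 0.290504655389039 [  7.    1.5 -15.4]
```

View pics/mc5.png

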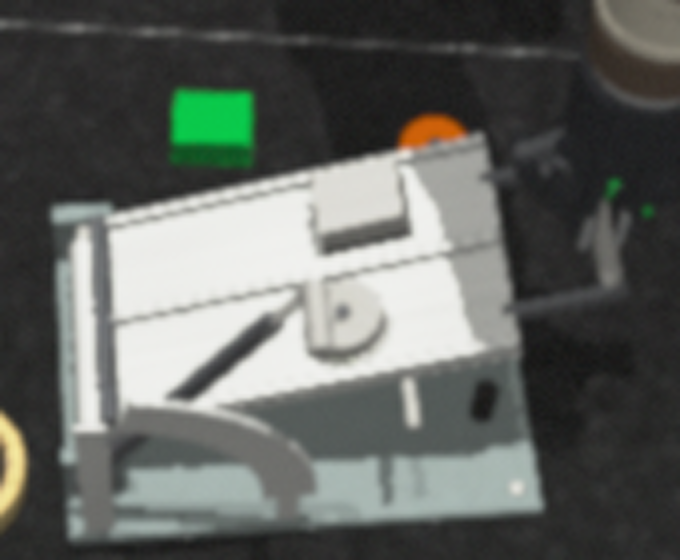

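```bash
python3 -m inch '[[-0.017,0,-0.05,0,0,0,1],[-0.017,0,-0.05,0,0,0,1],[-0.017,0,-0.05,0,0,0,1],[-0.017,0,-0.05,0,0,0,1],[-0.017,0,-0.05,0,0,0,1],[0,0,0,0,0,0,1],[0,0,0,0,0,0,1],[0,0,0,0,0,0,1]]';python3 mon.py 6
```

```text
clock: 10.25
eef_pos: [0.481, 0.1118, 0.1365]
tool_rot: [0.662, 0.749, 0.0, -0.001]
ft_force: [6.7, 3.1, -14.8]
grip_width: 0.0118
clock 10.3 theta~ 0.31082512779213484 [  5.6   2.3 -15. ]
```

View pics/mc6.png

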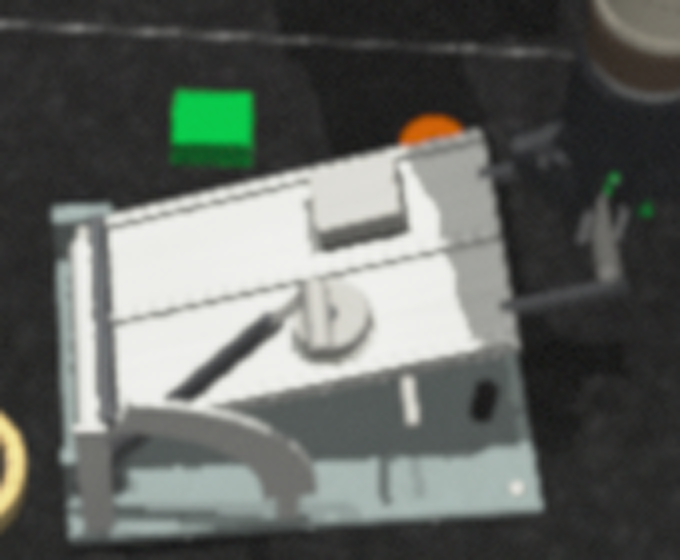

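```bash
python3 -m inch '[[0,0,0,0,0,0,1],[0,0,0,0,0,0,1],[0,0,0,0,0,0,1],[0,0,0,0,0,0,1],[0,0,0,0,0,0,1],[0,0,0,0,0,0,1],[0,0,0,0,0,0,1],[0,0,0,0,0,0,1]]';python3 mon.py 7
```

```text
clock: 11.1
eef_pos: [0.481, 0.1118, 0.1365]
tool_rot: [0.662, 0.749, 0.0, -0.001]
ft_force: [7.3, 1.2, -14.4]
grip_width: 0.012
clock 11.15 theta~ 0.31074777139344256 [  8.    2.8 -14.3]
```

View pics/mc7.png

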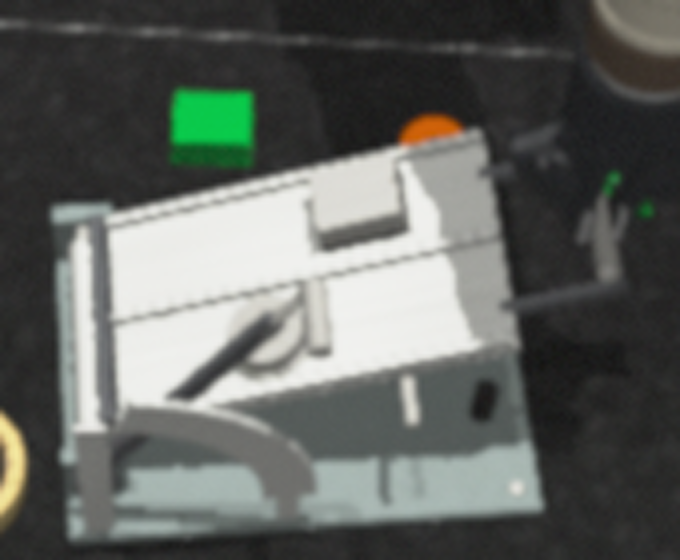

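Sliding (puck now near (268,335)); keep holding.

```bash
python3 -m inch '[[0,0,0,0,0,0,1],[0,0,0,0,0,0,1],[0,0,0,0,0,0,1],[0,0,0,0,0,0,1],[0,0,0,0,0,0,1],[0,0,0,0,0,0,1],[0,0,0,0,0,0,1],[0,0,0,0,0,0,1]]';python3 mon.py 8
```

```text
clock: 11.95
eef_pos: [0.481, 0.1119, 0.1365]
tool_rot: [0.662, 0.749, 0.0, -0.001]
ft_force: [6.8, 2.2, -15.2]
grip_width: 0.0116
clock 12.0 theta~ 0.31076836731084073 [  7.1   1.1 -14.7]
```

View pics/mc8.png

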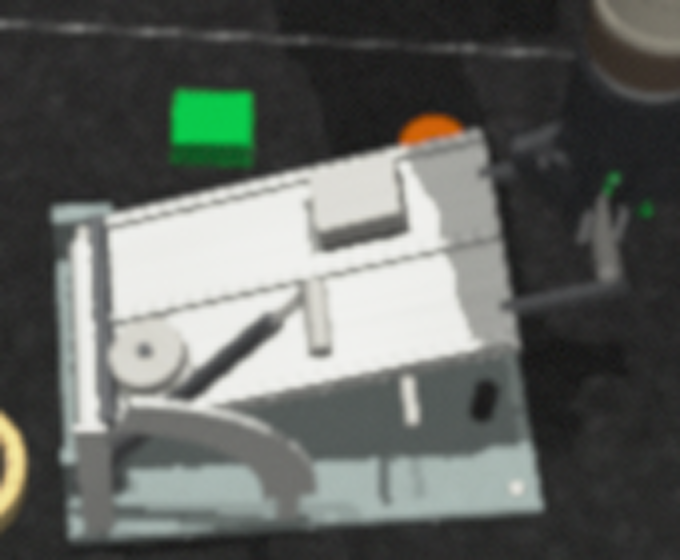

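```bash
python3 -m inch '[[0,0,0.03,0,0,0,1],[0,0,0.03,0,0,0,1],[0,0,0.02,0,0,0,1],[0,0,0,0,0,0,1],[0,0,0,0,0,0,0.2],[0,0,0,0,0,0,0.2],[0,0,0,0,0,0,0.2],[0,0,0,0,0,0,0.2]]';python3 mon.py 9
```

```text
clock: 12.8
eef_pos: [0.4803, 0.1107, 0.1371]
tool_rot: [0.662, 0.749, -0.0, 0.0]
ft_force: [-0.8, 0.2, 0.5]
grip_width: 0.0342
clock 12.85 theta~ 0.312551815684398 [-0.7  0.6  0.5]
```

View pics/mc9.png

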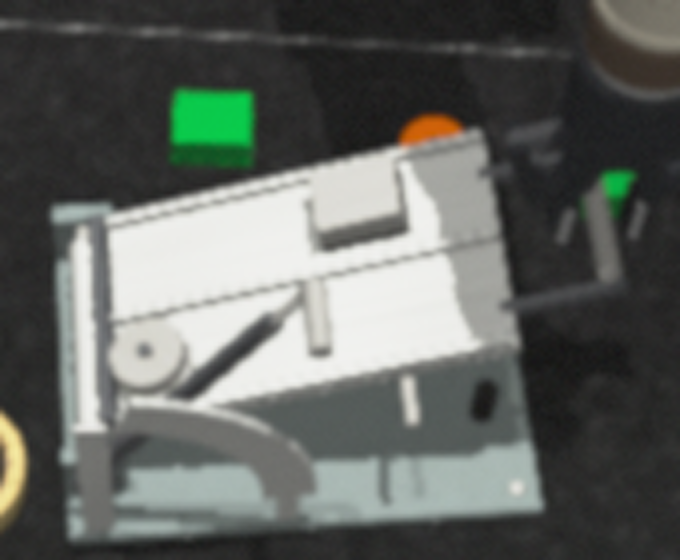

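```bash
python3 -m inch '[[0,0,-0.4,0,0,0,0.2],[0,0,-0.8,0,0,0,0.2],[0,0,-1,0,0,0,0.2],[0,0,-1,0,0,0,0],[0,0,-1,0,0,0,0],[0,0,-1,0,0,0,0],[0,0,-1,0,0,0,0],[0,0,-0.8,0,0,0,0]]'; python3 - <<'E'
from h import *
for n in('side','top'):
    p,_=snap(n,n+'5')
p=cv2.imread('pics/side5.png')[150:270,240:400]; q=cv2.imread('pics/top5.png')[140:260,190:350]
cv2.imwrite('pics/s5.png',cv2.resize(p,None,fx=5,fy=5,interpolation=2))
cv2.imwrite('pics/t5.png',cv2.resize(q,None,fx=5,fy=5,interpolation=2))
E
```

```text
clock: 13.65
eef_pos: [0.4806, 0.1108, 0.3143]
tool_rot: [0.662, 0.749, 0.001, 0.001]
ft_force: [0.1, 0.2, -0.7]
grip_width: 0.0427
```

View pics/s5.png

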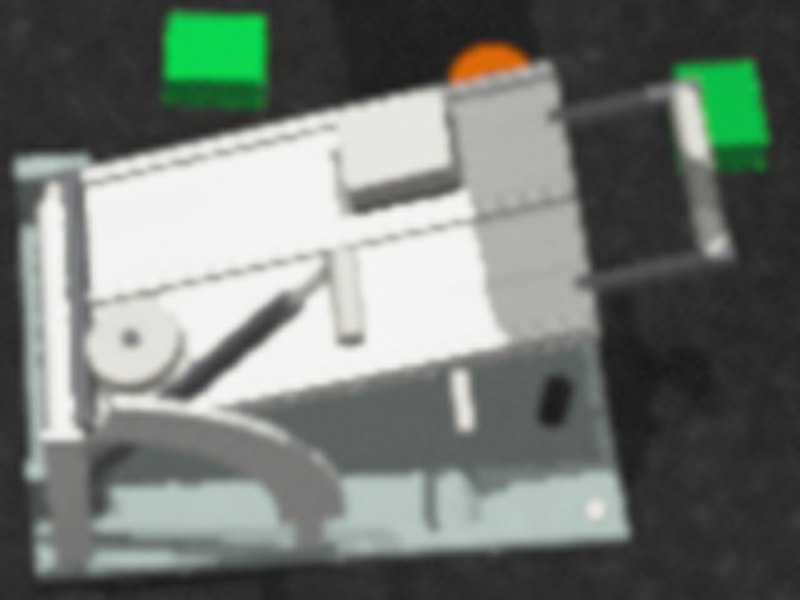

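View pics/t5.png

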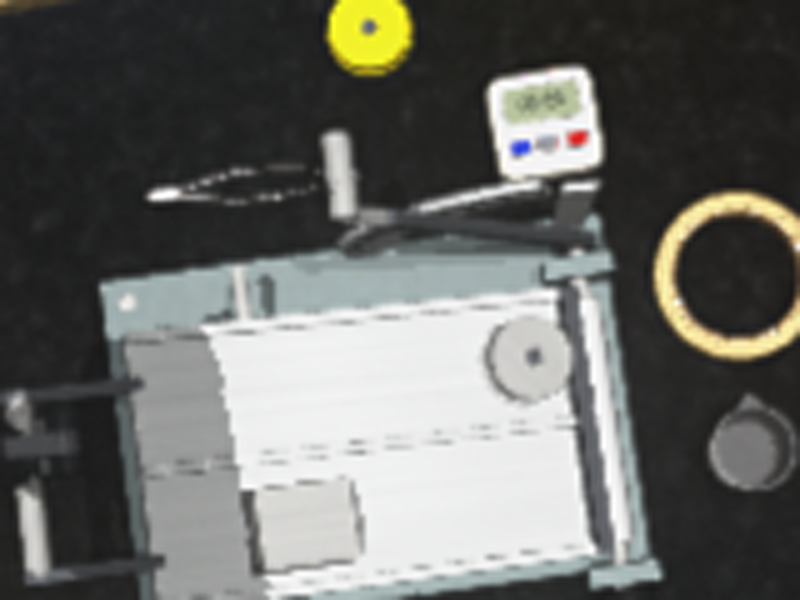

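```bash
python3 - <<'E'
from h import *
from scipy.optimize import least_squares
T=lambda u,v:(u/5+190,v/5+140)
S=lambda u,v:(u/5+240,v/5+150)
d=np.load('pics/top5.npy');s=np.load('pics/side5.npy')
p0=(.519,-.197,.1255)
for nm,t,q in(('out',(335,137),(350,336)),('mid',(339.5,174),(346.5,295)),('in',(344,211),(343,255))):
    f=lambda X:np.concatenate([np.array(px('top',X))-T(*t),np.array(px('side',X))-S(*q)])
    r=least_squares(f,[.62,-.05,.26]);print(nm,r.x,r.fun.round(1),w('top',d,*T(*t)),w('side',s,*S(*q)))
    X=r.x;c,sn=np.cos(p0[2]),np.sin(p0[2]);e=X[:2]-p0[:2];print(c*e[0]+sn*e[1],-sn*e[0]+c*e[1])
E
```

```text
out [ 0.64831476 -0.05507088  0.26680333] [-0.5  0.  -0.4 -0. ] [ 0.64755741 -0.05644363  0.27079841] [ 0.64899633 -0.05425643  0.26806687]
0.14606310678666454 0.12462643912548214
mid [ 0.62969677 -0.05740665  0.26848013] [-0.5  0.  -0.4 -0. ] [ 0.62940481 -0.05870454  0.27024353] [ 0.63051283 -0.05655286  0.26992755]
0.12729917431859297 0.12463947108618642
in [ 0.6112104  -0.05974089  0.27004511] [-0.5  0.  -0.4 -0. ] [ 0.61058493 -0.0611432   0.2740274 ] [ 0.61089779 -0.05880777  0.26960703]
0.1086660217751518 0.12463754535551536
```

```bash
python3 -m inch '[[-0.9,0.6,-0.1,0,0,0,0.2],[-0.95,0.65,-0.1,0,0,0,0.2],[-0.95,0.65,-0.1,0,0,0,0.2],[-0.95,0.65,-0.1,0,0,0,0.2],[-0.95,0.65,-0.1,0,0,0,0.2],[-0.95,0.65,-0.1,0,0,0,0.2],[-0.95,0.65,-0.03,0,0,0,0.2],[-0.81,0.58,0,0,0,0,0.2]]'; python3 - <<'E'
from h import *
for n in('side','top'):
    p,_=snap(n,n+'6')
o=bot.get_obs();print(o['eef_pos'],o['joint_pos'].round(2))
p=cv2.imread('pics/side6.png')[130:270,240:380]; q=cv2.imread('pics/top6.png')[100:240,190:330]
cv2.imwrite('pics/c6.png',cv2.resize(np.hstack([p,q]),None,fx=2.85,fy=2.85,interpolation=2))
E
```

```text
clock: 14.55
eef_pos: [0.6297, -0.0587, 0.3267]
tool_rot: [0.663, 0.749, -0.0, -0.0]
ft_force: [0.1, -0.7, -0.3]
grip_width: 0.0341
[ 0.6302475  -0.05996807  0.32503379] [-0.09  0.53  0.67  1.71 -0.   -0.21]
```

View pics/c6.png

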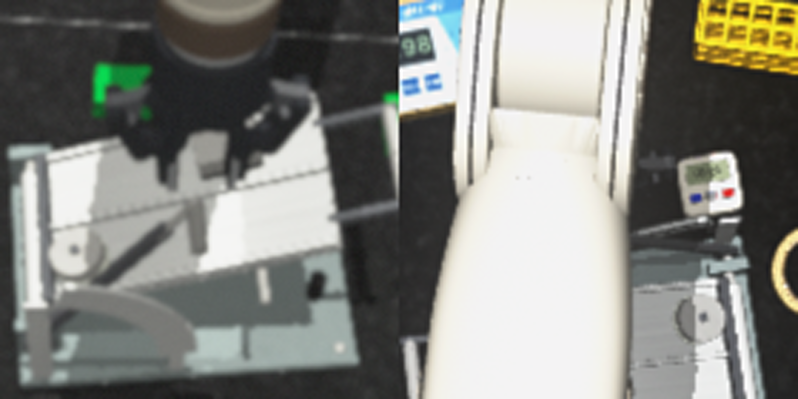

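```bash
python3 -m inch '[[0.09,0,0.5,0,0,0,0.2],[0,0,0.6,0,0,0,0.2],[0,0,0.6,0,0,0,0.2],[0,0,0.6,0,0,0,0.2],[0,0,0.5,0,0,0,0.2],[0,0,0.32,0,0,0,0.2],[0,0,0,0,0,0,0.2],[0,0,0,0,0,0,0.2]]'; python3 - <<'E'
from h import *
p,_=snap('side','side7')
o=bot.get_obs();print(o['eef_pos'],o['ft_force'])
cv2.imwrite('pics/c7.png',cv2.resize(p[130:270,240:400],None,fx=4,fy=4,interpolation=2))
E
```

```text
clock: 15.45
eef_pos: [0.6288, -0.0549, 0.2499]
tool_rot: [0.662, 0.749, 0.0, 0.0]
ft_force: [0.1, -0.5, 0.4]
grip_width: 0.0342
[ 0.62909984 -0.0550241   0.25028486] [ 0.73112759 -0.27413945  0.02608694]
```

View pics/c7.png

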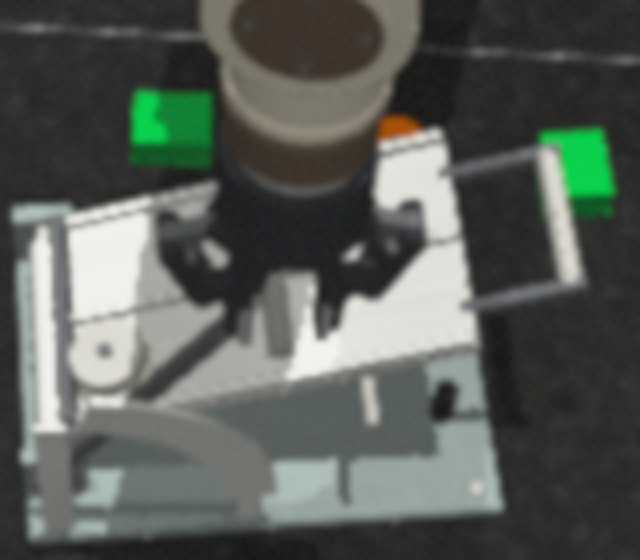

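```bash
python3 -m inch '[[0,0,0,0,0,0,0.3],[0,0,0,0,0,0,0.4],[0,0,0,0,0,0,0.5],[0,0,0,0,0,0,0.6],[0,0,0,0,0,0,1],[0,0,0,0,0,0,1],[0,0,0,0,0,0,1],[0,0,0,0,0,0,1]]'; python3 - <<'E'
from h import *
p,_=snap('side','side8')
o=bot.get_obs();print(o['eef_pos'],o['ft_force'],o['grip_width'])
cv2.imwrite('pics/c8.png',cv2.resize(p[130:270,240:400],None,fx=4,fy=4,interpolation=2))
# plan arc following: rows in tool units, tool tilts -dphi about ramp x each row; grasp point 19mm behind TCP
g=np.array([.1246,.221]); R=np.hypot(*g); ph=np.arctan2(g[1],g[0])
for dphi in(.05,.1):
  pass
n=int(1e3)
def tcp(dp):  # pointer lowered by dp ; tilt = dp ; returns tcp (y,z) and rotation
    c=R*np.array([np.cos(ph-dp),np.sin(ph-dp)]); zt=np.array([-np.sin(dp),-np.cos(dp)]); return c+.019*zt
st=.05
for k in range(15):
    a,b=tcp(k*st),tcp((k+1)*st); d=b-a; dp=k*st
    xt=np.array([np.cos(dp),-np.sin(dp)]); zt=np.array([-np.sin(dp),-np.cos(dp)])
    print(k,(d@xt/.025).round(3),(d@zt/.025).round(3),'rot',st/np.pi)
E
```

```text
clock: 16.3
eef_pos: [0.629, -0.0553, 0.2496]
tool_rot: [0.662, 0.749, 0.0, 0.0]
ft_force: [1.8, -1.1, 1.0]
grip_width: 0.0117
[ 0.62904618 -0.05524053  0.24957103] [ 0.9293531  -0.52790596  0.08743908] 0.011654423474495234
0 0.398 0.259 rot 0.015915494309189534
1 0.398 0.259 rot 0.015915494309189534
2 0.398 0.259 rot 0.015915494309189534
3 0.398 0.259 rot 0.015915494309189534
4 0.398 0.259 rot 0.015915494309189534
5 0.398 0.259 rot 0.015915494309189534
6 0.398 0.259 rot 0.015915494309189534
7 0.398 0.259 rot 0.015915494309189534
8 0.398 0.259 rot 0.015915494309189534
9 0.398 0.259 rot 0.015915494309189534
10 0.398 0.259 rot 0.015915494309189534
11 0.398 0.259 rot 0.015915494309189534
12 0.398 0.259 rot 0.015915494309189534
13 0.398 0.259 rot 0.015915494309189534
14 0.398 0.259 rot 0.015915494309189534
```

View pics/c8.png

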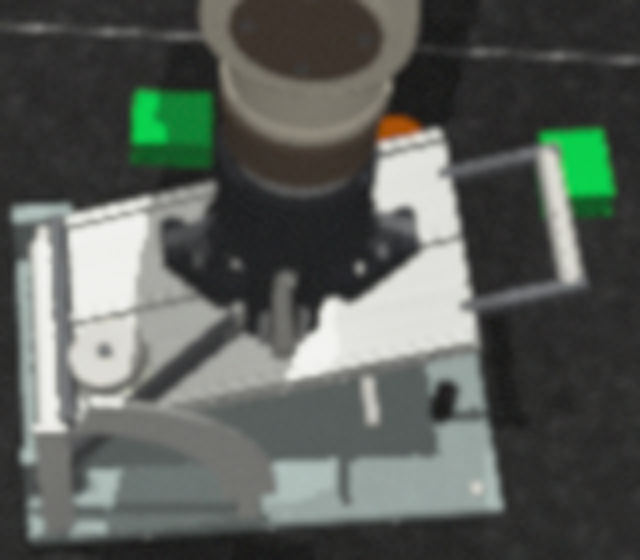

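```bash
python3 -m inch '[[0.16,0,0.104,0,-0.0064,0,1],[0.318,0,0.207,0,-0.0127,0,1],[0.318,0,0.207,0,-0.0127,0,1],[0.318,0,0.207,0,-0.0127,0,1],[0.318,0,0.207,0,-0.0127,0,1],[0.318,0,0.207,0,-0.0127,0,1],[0.318,0,0.207,0,-0.0127,0,1],[0.16,0,0.104,0,-0.0064,0,1]]'; python3 - <<'E'
from h import *
p,_=snap('side','side9')
o=bot.get_obs();print(o['eef_pos'],o['ft_force'],o['grip_width'],o['joint_pos'].round(2))
cv2.imwrite('pics/c9.png',cv2.resize(p[130:270,240:400],None,fx=4,fy=4,interpolation=2))
E
```

```text
clock: 17.15
eef_pos: [0.6219, -0.0035, 0.2058]
tool_rot: [0.655, 0.742, -0.093, 0.104]
ft_force: [-1.0, 0.4, 0.1]
grip_width: 0.0114
[ 0.62164598 -0.00288016  0.20520114] [-0.17787134  0.88544755  0.29178183] 0.011510237859615717 [ 0.13  0.49  0.28  1.36 -0.28  0.01]
```

View pics/c9.png

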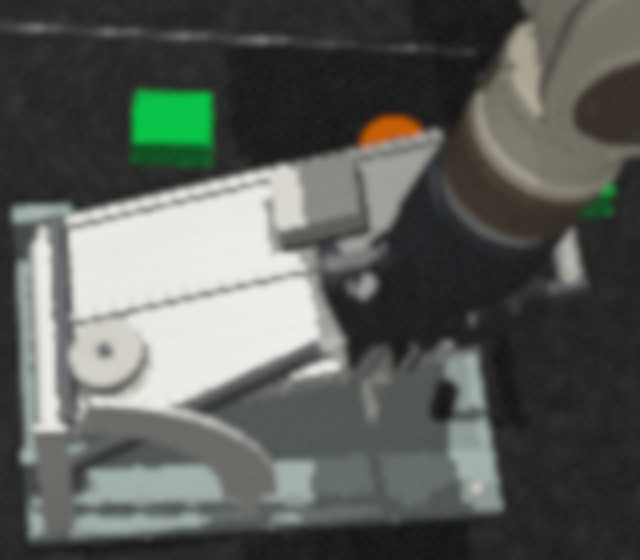

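```bash
python3 -m inch '[[0.16,0,0.104,0,-0.0064,0,1],[0.318,0,0.207,0,-0.0127,0,1],[0.318,0,0.207,0,-0.0127,0,1],[0.318,0,0.207,0,-0.0127,0,1],[0.318,0,0.207,0,-0.0127,0,1],[0.318,0,0.207,0,-0.0127,0,1],[0.318,0,0.207,0,-0.0127,0,1],[0.16,0,0.104,0,-0.0064,0,1]]'; python3 - <<'E'
from h import *
for n in ('side','top'): p,_=snap(n,n+'10')
o=bot.get_obs();print(o['eef_pos'],o['ft_force'],o['grip_width'],o['joint_pos'].round(2))
p=cv2.imread('pics/side10.png')
cv2.imwrite('pics/c10.png',cv2.resize(p[130:270,240:400],None,fx=4,fy=4,interpolation=2))
E
```

```text
clock: 18.0
eef_pos: [0.6172, 0.0331, 0.151]
tool_rot: [0.636, 0.721, -0.183, 0.206]
ft_force: [-5.1, 3.8, 2.6]
grip_width: 0.0116
[0.61709132 0.03336223 0.15047435] [-3.92439333  3.28054979 -0.37716097] 0.01152394230588152 [ 0.31  0.59  0.2   1.3  -0.55  0.22]
```

View pics/c10.png

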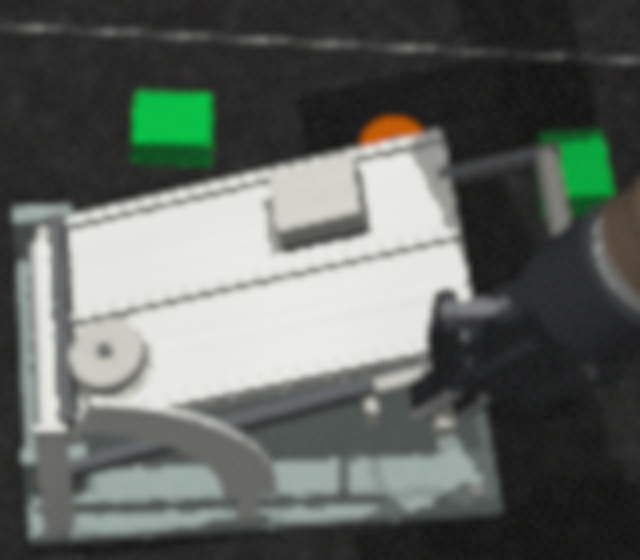

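View pics/top10.png

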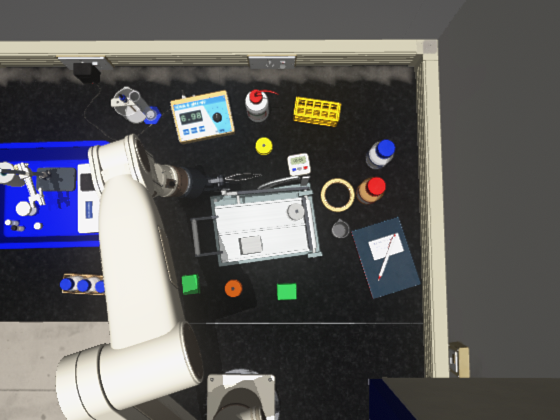

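```bash
cat > pt.py <<'E'
from h import *
import sys
o=bot.get_obs(); p=(.519,-.197,.1255)
zt=Rn.from_quat(o['tool_rot']).as_matrix()[:,2]; g=o['eef_pos']-.019*zt
e=g[:2]-p[:2];c,s=np.cos(p[2]),np.sin(p[2]);y=-s*e[0]+c*e[1];x=c*e[0]+s*e[1];z=g[2]-.045
a=np.arctan2(z,y)-.04; F=o['ft_force'];fy=-s*F[0]+c*F[1]
print('clk',o['clock'],'x,R',x.round(4),np.hypot(y,z).round(4),'a',a.round(4),'Ftan',(F[2]*np.cos(a)-fy*np.sin(a)).round(2),'Frad',(fy*np.cos(a)+F[2]*np.sin(a)).round(2),'F',F.round(1),'w',o['grip_width'].round(4))
if len(sys.argv)>1:
    q,_=snap('side','p'+sys.argv[1]); cv2.imwrite(f'pics/pc{sys.argv[1]}.png',cv2.resize(q[180:270,270:390],None,fx=6,fy=6,interpolation=2))
E
python3 pt.py; python3 -m inch '[[0.08,0,0.052,0,-0.0032,0,1],[0.08,0,0.052,0,-0.0032,0,1],[0.08,0,0.052,0,-0.0032,0,1],[0.08,0,0.052,0,-0.0032,0,1],[0.08,0,0.052,0,-0.0032,0,1],[0.08,0,0.052,0,-0.0032,0,1],[0.08,0,0.052,0,-0.0032,0,1],[0,0,0,0,0,0,1]]' ; python3 pt.py 1
```

```text
clock: 18.9
eef_pos: [0.6164, 0.0397, 0.1361]
tool_rot: [0.63, 0.713, -0.205, 0.231]
ft_force: [-6.1, 5.3, 1.4]
grip_width: 0.0114Traceback (most recent call last):
  File "pt.py", line 7, in <module>
    print('clk',o['clock'],'x,R',x.round(4),np.hypot(y,z).round(4),'a',a.round(4),'Ftan',(F[2]*np.cos(a)-fy*np.sin(a)).round(2),'Frad',(fy*np.cos(a)+F[2]*np.sin(a)).round(2),'F',F.round(1),'w',o['grip_width'].round(4))
                                                                                                                                                                                                 ^^^^^^^^^^^^^^^^^^^^^
AttributeError: 'float' object has no attribute 'round'
Traceback (most recent call last):
  File "pt.py", line 7, in <module>
    print('clk',o['clock'],'x,R',x.round(4),np.hypot(y,z).round(4),'a',a.round(4),'Ftan',(F[2]*np.cos(a)-fy*np.sin(a)).round(2),'Frad',(fy*np.cos(a)+F[2]*np.sin(a)).round(2),'F',F.round(1),'w',o['grip_width'].round(4))
                                                                                                                                                                                                 ^^^^^^^^^^^^^^^^^^^^^
AttributeError: 'float' object has no attribute 'round'
```

```bash
sed -i "s/,'w',o\['grip_width'\].round(4)//" pt.py; python3 pt.py 1
```

```text
clk 18.9 x,R 0.1263 0.2569 a 0.3875 Ftan -1.02 Frad 6.13 F [-6.1  5.3  1.4]
```

View pics/pc1.png

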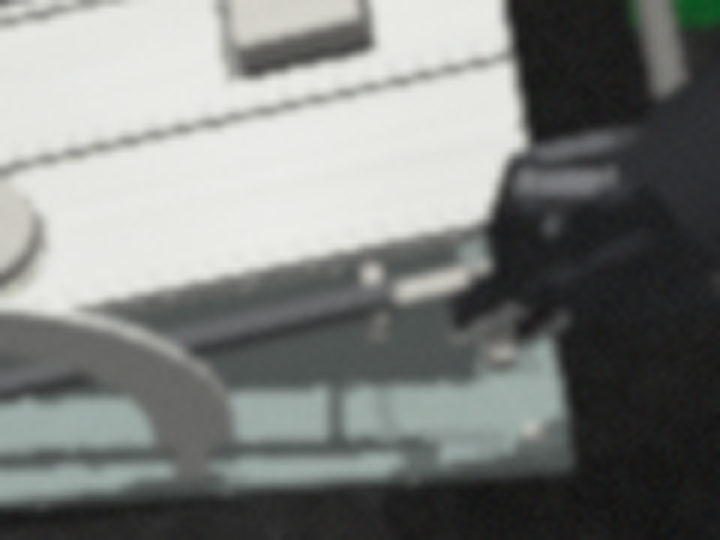

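```bash
python3 -m inch '[[0.016,-0.03,-0.028,0,0,0,1],[0.056,0,0.036,0,-0.0022,0,1],[0.056,0,0.036,0,-0.0022,0,1],[0.056,0,0.036,0,-0.0022,0,1],[0.056,0,0.036,0,-0.0022,0,1],[0.056,0,0.036,0,-0.0022,0,1],[0.056,0,0.036,0,-0.0022,0,1],[0,0,0,0,0,0,1]]' ; python3 pt.py 2
```

```text
clock: 19.75
eef_pos: [0.6158, 0.043, 0.1273]
tool_rot: [0.625, 0.708, -0.218, 0.246]
ft_force: [-4.2, 3.4, 0.5]
grip_width: 0.0116
clk 19.75 x,R 0.1261 0.2569 a 0.3478 Ftan -0.82 Frad 3.84 F [-4.2  3.4  0.5]
```

View pics/pc2.png

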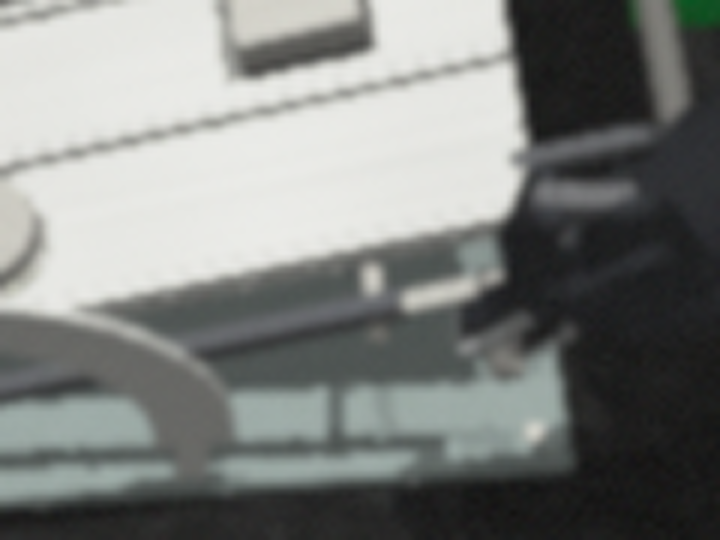

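```bash
python3 -m inch '[[0.032,-0.02,-0.004,0,-0.001,0,1],[0.024,0,0.0155,0,-0.001,0,1],[0.024,0,0.0155,0,-0.001,0,1],[0.024,0,0.0155,0,-0.001,0,1],[0.024,0,0.0155,0,-0.001,0,1],[0.024,0,0.0155,0,-0.001,0,1],[0,0,0,0,0,0,1],[0,0,0,0,0,0,1]]' ; python3 pt.py 3
```

```text
clock: 20.6
eef_pos: [0.6154, 0.0443, 0.1236]
tool_rot: [0.623, 0.705, -0.224, 0.253]
ft_force: [-3.0, 3.0, 0.6]
grip_width: 0.0119
clk 20.6 x,R 0.1259 0.257 a 0.3314 Ftan -0.48 Frad 3.34 F [-3.   3.   0.6]
```

```bash
python3 -m inch '[[0.024,0,0.0155,0,-0.001,0,1],[0.024,0,0.0155,0,-0.001,0,1],[0.024,0,0.0155,0,-0.001,0,1],[0,0,0,0,0,0,1],[0,0,0,0,0,0,1],[0,0,0,0,0,0,1],[0,0,0,0,0,0,1],[0,0,0,0,0,0,1]]' ; python3 pt.py 4
```

```text
clock: 21.45
eef_pos: [0.6153, 0.045, 0.1216]
tool_rot: [0.622, 0.704, -0.227, 0.257]
ft_force: [-3.8, 4.0, 0.7]
grip_width: 0.0118
clk 21.45 x,R 0.1259 0.257 a 0.3228 Ftan -0.78 Frad 4.43 F [-3.8  4.   0.7]
```

View pics/pc4.png

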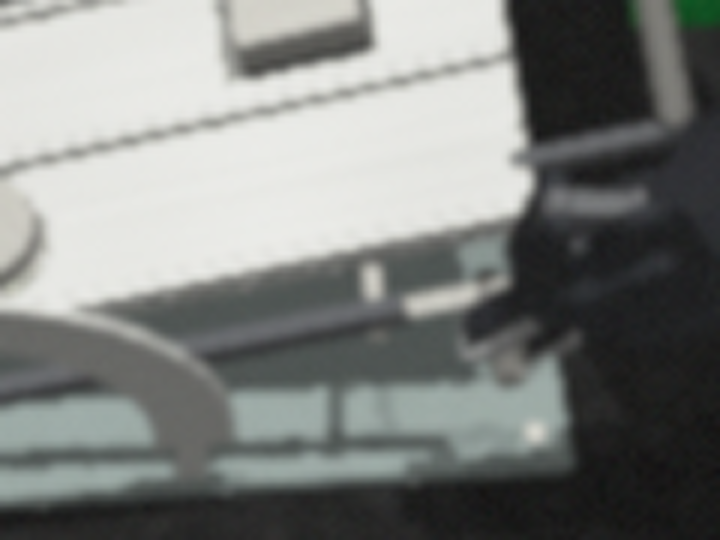

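```bash
python3 -m inch '[[0.02,0,0.013,0,-0.001,0,1],[0.02,0,0.013,0,-0.001,0,1],[0,0,0,0,0,0,1],[0,0,0,0,0,0,1],[0,0,0,0,0,0,1],[0,0,0,0,0,0,1],[0,0,0,0,0,0,1],[0,0,0,0,0,0,1]]' ; python3 pt.py
```

```text
clock: 22.3
eef_pos: [0.6153, 0.0452, 0.1207]
tool_rot: [0.622, 0.703, -0.229, 0.259]
ft_force: [-4.3, 4.5, 1.7]
grip_width: 0.0119
clk 22.3 x,R 0.1259 0.2569 a 0.3186 Ftan 0.07 Frad 5.27 F [-4.3  4.5  1.7]
```

```bash
python3 -m inch '[[0.02,0,0.013,0,-0.001,0,1],[0.02,0,0.013,0,-0.001,0,1],[0,0,0,0,0,0,1],[0,0,0,0,0,0,1],[0,0,0,0,0,0,1],[0,0,0,0,0,0,1],[0,0,0,0,0,0,1],[0,0,0,0,0,0,1]]' ; python3 pt.py 5
```

```text
clock: 23.1
eef_pos: [0.6154, 0.0454, 0.12]
tool_rot: [0.621, 0.702, -0.231, 0.261]
ft_force: [-3.7, 3.6, 3.5]
grip_width: 0.0121
clk 23.1 x,R 0.126 0.2569 a 0.3155 Ftan 2.1 Frad 4.94 F [-3.7  3.6  3.5]
```

View pics/pc5.png

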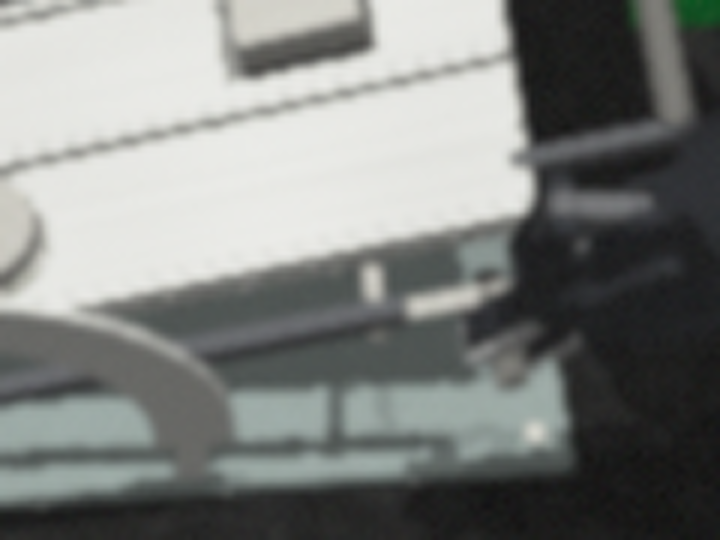

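```bash
python3 -m inch '[[0.02,0,0.013,0,-0.001,0,1],[0,0,0,0,0,0,1],[0,0,0,0,0,0,1],[0,0,0,0,0,0,1],[0,0,0,0,0,0,1],[0,0,0,0,0,0,1],[0,0,0,0,0,0,1],[0,0,0,0,0,0,1]]' ; python3 pt.py
```

```text
clock: 23.95
eef_pos: [0.6154, 0.0455, 0.1198]
tool_rot: [0.62, 0.702, -0.232, 0.263]
ft_force: [-4.1, 4.9, 4.4]
grip_width: 0.0114
clk 23.95 x,R 0.126 0.2569 a 0.3144 Ftan 2.54 Frad 6.45 F [-4.1  4.9  4.4]
```

```bash
python3 -m inch '[[0.02,0,0.013,0,0,0,1],[0,0,0,0,0,0,1],[0,0,0,0,0,0,1],[0,0,0,0,0,0,1],[0,0,0,0,0,0,1],[0,0,0,0,0,0,1],[0,0,0,0,0,0,1],[0,0,0,0,0,0,1]]' ; python3 pt.py
```

```text
clock: 24.75
eef_pos: [0.6155, 0.0456, 0.1196]
tool_rot: [0.62, 0.702, -0.232, 0.263]
ft_force: [-4.9, 4.3, 5.6]
grip_width: 0.0117
clk 24.75 x,R 0.1261 0.2569 a 0.3134 Ftan 3.86 Frad 6.34 F [-4.9  4.3  5.6]
```

```bash
python3 -m inch '[[0,0,0,0,0,0,0.65],[0,0,0,0,0,0,0.55],[0,0,0,0,0,0,0.4],[0,0,0,0,0,0,0.2],[0,0,0,0,0,0,0.2],[0,0,0,0,0,0,0.2],[0,0,0,0,0,0,0.2],[0,0,0,0,0,0,0.2]]' ; python3 pt.py 6
```

```text
clock: 25.55
eef_pos: [0.6152, 0.0459, 0.1183]
tool_rot: [0.62, 0.702, -0.232, 0.262]
ft_force: [0.5, 0.3, -0.6]
grip_width: 0.0344
clk 25.55 x,R 0.1259 0.2568 a 0.3083 Ftan -0.65 Frad 0.01 F [ 0.5  0.3 -0.6]
```

View pics/pc6.png

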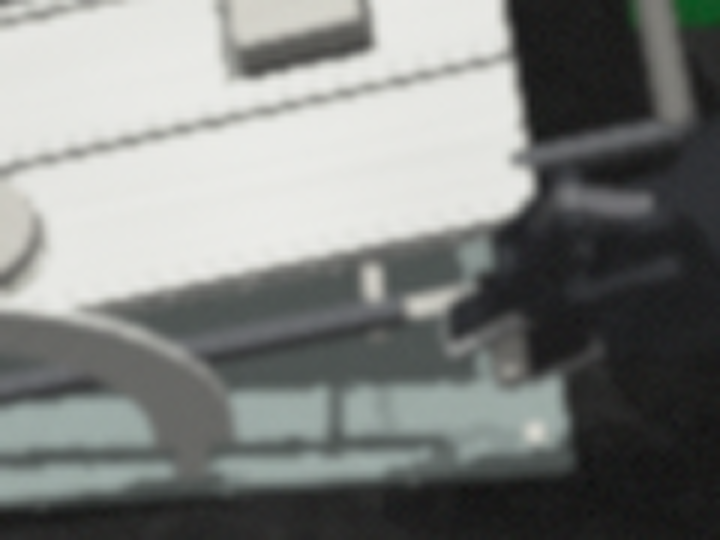

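```bash
python3 -m inch '[[0,0,-0.2,0,0,0,0.2],[0,0,-0.4,0,0,0,0.2],[0,0,-0.6,0,0,0,0.2],[0,0,-0.8,0,0,0,0.2],[0,0,-0.8,0,0,0,0.2],[0,0,-0.8,0,0,0,0.2],[0,0,-0.8,0,0,0,0.2],[0,0,-0.6,0,0,0,0.2]]' ; python3 pt.py; python3 - <<'E'
from h import *
for n in('side','top'): snap(n,n+'11')
cv2.imwrite('pics/c11.png',cv2.resize(cv2.imread('pics/side11.png')[150:290,240:400],None,fx=4.2,fy=4.2,interpolation=2))
E
```

```text
clock: 26.4
eef_pos: [0.6053, 0.1288, 0.2146]
tool_rot: [0.62, 0.702, -0.231, 0.263]
ft_force: [-0.3, 0.2, -0.6]
grip_width: 0.0345
clk 26.4 x,R 0.1264 0.3733 a 0.4753 Ftan -0.67 Frad -0.1 F [-0.3  0.2 -0.6]
```

View pics/c11.png

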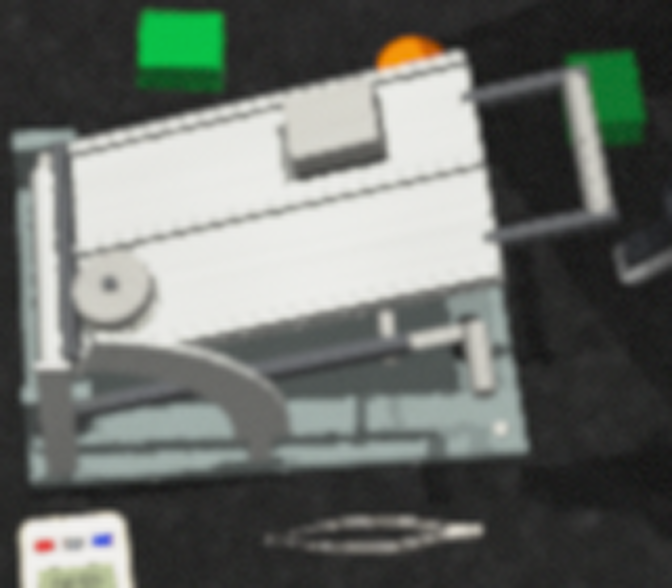

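View pics/top11.png

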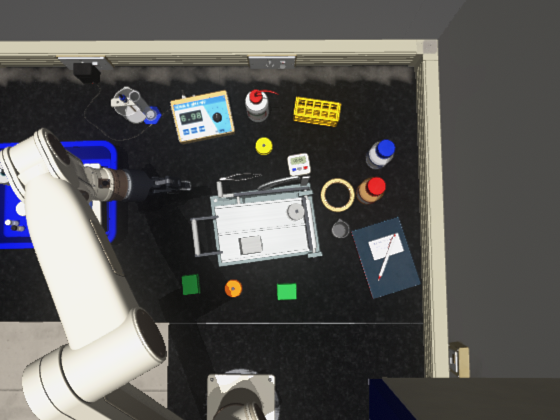

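```bash
python3 - <<'E'
from h import *
a=cv2.imread('pics/side11.png')[210:262,290:370]; cv2.imwrite('pics/c12.png',cv2.resize(a,None,fx=10,fy=10,interpolation=cv2.INTER_CUBIC))
a=cv2.imread('pics/top11.png')[170:260,195:325]; cv2.imwrite('pics/c13.png',cv2.resize(a,None,fx=6,fy=6,interpolation=cv2.INTER_CUBIC))
# predicted side pixels for pointer axis points at angles
p=(.5195,-.198,.1255)
c,s=np.cos(p[2]),np.sin(p[2])
def P(a,x,y,z):
    yy=y*np.cos(a)-z*np.sin(a);zz=y*np.sin(a)+z*np.cos(a);return np.array([p[0]+c*x-s*yy,p[1]+s*x+c*yy,.045+zz])
for a in(.29,.31,.33,.35):
    print(a,'presspin outer',[np.round(px(n,P(a,.143,.25,.01)),1) for n in('side','top')],'armtip top',np.round(px('side',P(a,.103,.214,.006)),1),'idx tip',np.round(px('side',P(a,.108,.2,0)),1))
E
```

```text
0.29 presspin outer [array([354.1, 243.9]), array([218.7, 183.3])] armtip top [337.3 232.2] idx tip [332.2 236.2]
0.31 presspin outer [array([353.7, 243. ]), array([219.1, 182.9])] armtip top [336.9 231.5] idx tip [331.9 235.5]
0.33 presspin outer [array([353.2, 242.1]), array([219.5, 182.6])] armtip top [336.4 230.7] idx tip [331.5 234.8]
0.35 presspin outer [array([352.6, 241.3]), array([220. , 182.2])] armtip top [335.9 229.9] idx tip [331.1 234.1]
```

View pics/c12.png

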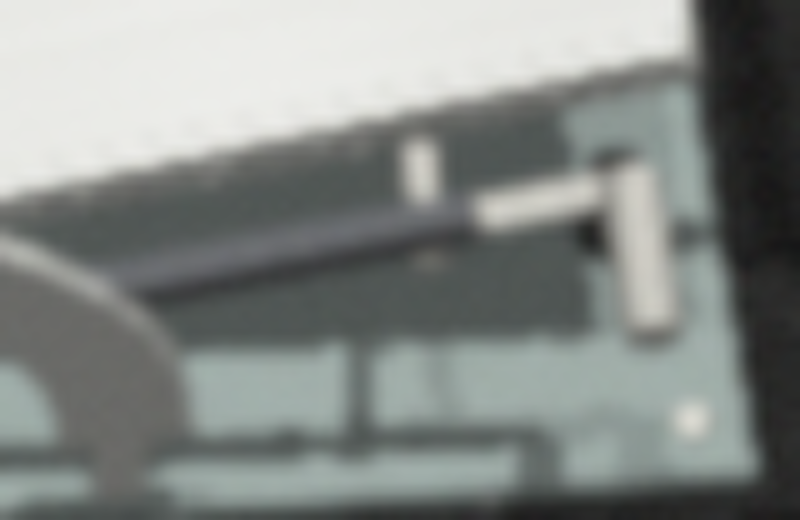

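View pics/c13.png

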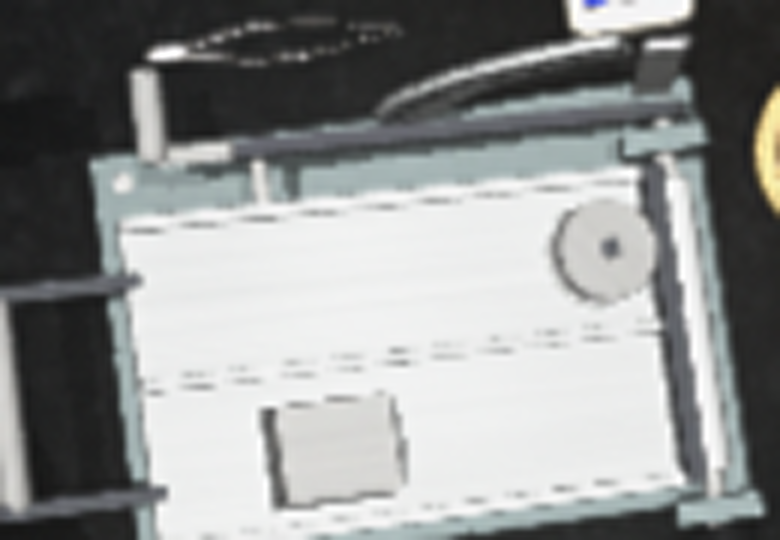

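```bash
python3 -m inch '[[0,0,0,0,0,0,0.2],[0,0,0,0,0,0,0.2],[0,0,0,0,0,0,0.2],[0,0,0,0,0,0,0.2],[0,0,0,0,0,0,0.2],[0,0,0,0,0,0,0.2],[0,0,0,0,0,0,0.2],[0,0,0,0,0,0,0.2]]' && python3 -c "
from workcell import bot
print(bot.job_done())"
```

```text
clock: 27.3
eef_pos: [0.6052, 0.1271, 0.2127]
tool_rot: [0.621, 0.702, -0.232, 0.262]
ft_force: [-0.3, 0.1, 1.0]
grip_width: 0.0341
the job is handed in; nothing more can be done
None
```

The job is handed in at 27.3 s. The puck slipped to the stop by itself, the block is still in place, and the pointer rests on the index pin.

- **Ramp:** I gripped the handle bar and raised the ramp, in steps of about 0.02 rad once past 0.23 rad. The puck started sliding at about 0.31 rad. I held the ramp there until the puck reached the stop, then let go. The handle bar's position in the pictures was the same after release and at the end.
- **Pointer:** I pinched the press pin, led it down its arc and stopped on contact. The force along the arc rose from about −0.8 N (drag) to +3.9 N while the motion stalled. That is about 4.7 N at the press pin, below the 12 N limit. I then released it and backed away; the wrist force read near zero.

**Last checks:** The final pictures show the pointer parallel to the ramp edge and lying across the index pin. The pointer angle came out at about 0.313 rad at the grasp, against about 0.311 rad for the ramp. The pictures are too coarse to show a gap under a millimetre, so the contact rests mainly on the force reading. I saw no sign of the bystanders or look-alikes having been disturbed.

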